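# Charge the vacuum base, seat the double lid on the tea tin and lift off its outer lid

## Task

Charge the vacuum base by pumping its hand lever at least three full strokes, each right down to the stop and then let fully back up, then pick up the nested pair of lids by the wide black inner lid, carry both together to the tin and lower them fully home into its mouth before letting go. Then take only the outer lid by its wooden knob and lift it off so that the seal of the inner lid can be checked: the inner lid must stay seated, and the lids must not come apart before that. Finish still holding the outer lid level and still, at least 10 cm above the inner lid, touching nothing else, with the cups, pot and other things left where they are.

Things in the scene. Friction and masses are not known exactly. Their poses are not given: they have to be found in the camera images.
- lever (a joint): hand lever: 0 fully up (its rest), 0.5 rad down on its stop; full strokes pass 0.44 and return under 0.06. A spring lifts it back when released; the pad takes 3 N (top) to 8 N (bottom). It turns about a level axis along the base's y at (-20, 0, 66) mm in the base's frame; the arm reaches towards the base's -x, sloping up 0.45 rad when up, down 0.05 rad at the stop
- lever_pad (a point): centre of the upper face of the red plastic pad at the lever's free end (pad 40 mm along the arm, 46 mm wide, 12 mm thick), 120 mm from the pivot; it moves with the lever, about 58 mm down and 12 mm towards the base's -x over a stroke, to 66 mm above the platform at the stop
- vacuum_base: white vacuum base fixed to the platform, 250 mm (x) by 110 mm (y) by 35 mm tall, with the tin clamped on it near its +x end and the lever pointing to its -x end; origin at the centre of its underside, z up, yaw varies by 0.3 rad either way. Base and tray may have changed sides
- tin_mouth (a point): centre of the round open mouth of the upright steel tin, in the plane of its rim, 95 mm above the platform. Tin 56 mm outside, 50 mm inside diameter, fixed to the vacuum base, lever pivot 85 mm away in the base's -x; axes as the base
- inner_lid: inner lid, 120 g: black disc 64 mm wide, 10 mm thick (12 to 22 mm above origin); grey tapered plug below, 12 mm deep (34 mm wide at foot, 46 at top); hub 40 mm wide, 6 mm high on top, under the outer lid. Origin: centre of plug's underside. Starts on the tray, outer lid on it; gripping the disc's edge carries both. Seated: origin 12 mm below tin_mouth. 35 mm free on its tray -x and +x sides
- outer_lid: outer lid, 90 g: aluminium cap 54 mm wide, 13 mm high, with an upright round dark wooden knob 18 mm wide, 20 mm tall (13 to 33 mm above origin); origin at the centre of the cap's underside. Lies loose on the inner lid's disc (22 mm above that lid's origin), its 8 mm deep hollow over the hub with 3 mm play; straight lifting frees it after 6 mm
- tray: low copper-coloured aluminium tray fixed to the platform, 280 mm (x) by 400 mm (y), floor 4 mm thick, rim 14 mm tall; origin at the centre of its underside. The lids, the pot and the upper tier stand in a row along the tray's y, in any order
- pot: bystander: blue ceramic lidded pot, 76 mm across (short spout to 53 mm from the axis), 69 mm tall; origin at the centre of its underside
- upper_tier: bystander: upper tier of the stacking tin, open steel cup 56 mm across, 45 mm tall; origin at the centre of its underside
- cup0: bystander: small blue ceramic cup, 48 mm across the rim, 34 mm tall, standing in the row along the tray's far side; origin at the centre of its underside
- cup1: bystander: small blue ceramic cup, 48 mm across the rim, 34 mm tall, standing in the row along the tray's far side; origin at the centre of its underside
- cup2: bystander: small blue ceramic cup, 48 mm across the rim, 34 mm tall, standing in the row along the tray's far side; origin at the centre of its underside
- cup3: bystander: small blue ceramic cup, 48 mm across the rim, 34 mm tall, standing in the row along the tray's far side; origin at the centre of its underside
- incense_box: bystander: green plastic incense box with white sliding lid, 44 by 100 by 27 mm, lying on the tray; origin at the centre of its underside
- spoon: bystander: stainless spoon 140 mm long lying on the platform beyond the tray; lying roughly along the platform's y; origin near its middle
There are look-alikes about, which are no part of the job. Leave any orange, pink or red look-alike of the inner_lid alone.

How it is judged (in metres and radians):
On the way, in this order (a step that is already met when the one before it is completed fails the run):
1. lever pressed right down, first stroke (value of joint lever above 0.44 rad), for 0.04 s.
2. lever fully back up, first stroke (value of joint lever below 0.06 rad), for 0.04 s.
3. lever pressed right down, second stroke (value of joint lever above 0.44 rad), for 0.04 s.
4. lever fully back up, second stroke (value of joint lever below 0.06 rad), for 0.04 s.
5. lever pressed right down, third stroke (value of joint lever above 0.44 rad), for 0.04 s.
6. lever fully back up, third stroke (value of joint lever below 0.06 rad), for 0.04 s.
7. the nested lids are lowered into the tin's mouth together, the fingers still on the inner lid (z of inner_lid in the frame of tin_mouth below -0.006 m and horizontal distance between inner_lid and tin_mouth below 0.006 m and contact force between inner_lid and the fingers above 0.5 N and distance between outer_lid and inner_lid below 0.028 m and angle between outer_lid's own z axis and vertical below 0.1 rad), for 0.04 s.
8. both lids sit on the tin, inner lid seated and let go (z of inner_lid in the frame of tin_mouth below -0.0095 m and horizontal distance between inner_lid and tin_mouth below 0.0035 m and angle between inner_lid's own z axis and vertical below 0.06 rad and distance between outer_lid and inner_lid below 0.028 m and angle between outer_lid's own z axis and vertical below 0.1 rad and contact force between inner_lid and the fingers below 0.05 N), for 0.1 s.
9. the outer lid alone is lifted clear, the inner lid still seated (z of inner_lid in the frame of tin_mouth below -0.0095 m and horizontal distance between inner_lid and tin_mouth below 0.0035 m and angle between inner_lid's own z axis and vertical below 0.06 rad and z of outer_lid in the frame of tin_mouth above 0.03 m and contact force between outer_lid and the fingers above 0.5 N and contact force between outer_lid and inner_lid below 0.05 N), for 0.1 s.
At the end, for the whole second after the job is handed in: Inner lid seated in the tin (plug 9.5 mm in, 3.5 mm off centre at most, tilt under 0.06 rad), no finger on it; outer lid held level (0.3 rad) and still, over 80 mm above the rim, touching no lid, base or tray; lever up (under 0.06 rad); no bystander moved 30 mm or tipped (z of inner_lid in the frame of tin_mouth below -0.0095 m and horizontal distance between inner_lid and tin_mouth below 0.0035 m and angle between inner_lid's own z axis and vertical below 0.06 rad and z of outer_lid in the frame of tin_mouth above 0.08 m and contact force between outer_lid and the fingers above 0.5 N and contact force between outer_lid and inner_lid below 0.05 N and contact force between outer_lid and vacuum_base below 0.05 N and contact force between outer_lid and tray below 0.05 N and angle between outer_lid's own z axis and vertical below 0.3 rad and linear speed of outer_lid below 0.04 m/s and linear speed of inner_lid below 0.02 m/s and contact force between inner_lid and the fingers below 0.05 N and value of joint lever below 0.06 rad); the arm keeps its last pose, push and grip.
It fails at once if the outer lid comes off the inner lid while the inner lid is not seated in the tin, or the inner lid is pulled up with the outer (distance between outer_lid and inner_lid above 0.036 m and not (z of inner_lid in the frame of tin_mouth below -0.008 m and horizontal distance between inner_lid and tin_mouth below 0.005 m)).
It fails at once if a bystander is shifted by more than 30 mm or tipped over (distance of any of pot, upper_tier, cup0, cup1, cup2, cup3, incense_box, spoon from where it was at the start of the episode above 0.03 m or angle between any of pot, upper_tier, cup0, cup1, cup2, cup3, incense_box, spoon's own z axis and vertical above 0.4 rad).
It also fails if it takes over 67 s, if anything falls off the work surface, if the arm or the gripper's body presses on something with over 40 N, if the wrist force passes 120 N, or if a joint passes its speed limit or range.

## Robot

A 7-joint arm with a two-finger parallel gripper is mounted at the origin on the work surface. World frame = base frame: x ahead of the robot, y to its left, z up, the work surface at z = 0. Lengths are in m, angles in degrees, forces in N, time in s.
With the tool pointing down it reaches from about 0.35 to 0.9 m from the base axis. Payload 19.9 kg.
Tool frame: the origin (TCP) lies at the very end of the fingers, on their centre line; the grasp point (between the pads) lies 19 mm behind it (env.grasp_offset is the distance from the TCP to the grasp point, in m); z points along the fingers, x is the direction in which the jaws open and shut, and the axes are right-handed (so a half turn about z gives the same grasp; the last joint's range is limited). The gripper opens to 85 mm and grips with 20 to 120 N. Pads are 22 mm wide; open, the fingers measure 114 mm over their backs; the gripper's body (76 mm by 85 mm) begins 54 mm behind the grasp point. The pads swing forward as they close: fully open they stand 13 mm farther back than shut.
Start: joints at [-71.075, 23.915, -0.59, 92.452, 0.269, 63.638, -3.037], TCP at [0.227, 0.582, 0.231] pointing down, gripper open.
Joint ranges: [-161.28, 161.28], [-22.2, 115.67], [-73.04, 71.86], [3.21, 147.25], [-68.34, 248.33], [10.77, 114.83], [-161.83, 161.83]. Speed limits (degrees/s): [108.29, 108.29, 136.94, 136.94, 172.46, 172.46, 172.46].

## Interface

Orientations are given as a 3x3 rotation matrix whose columns are the frame's x, y, z axes.
In Python, from cell import env gives the robot as it stands.
- The arm moves only by the tool carry_out, never from a script. Its argument "commands" is a list that holds one entry, the list of rows, each a list of 6 numbers: the shift along the tool's x, y, z in cm, then the turn, a rotation vector about the tool's x, y, z in degrees. In form: [[[x, y, z, ax, ay, az], ...]]. A call has exactly 8 rows; each row is the pose to reach, as a shift and turn from the pose commanded when the call began, along the tool's axes at that moment; what a row does not reach only later rows make up. A row lasts 1/10 s, in which the tool goes at most 50 mm and 8.59 degrees, less where a joint would pass 70% of its speed; a pose out of reach is approached as far as the arm can. A call with a gripper value outside its range is refused whole. "grip" is the finger opening in cm, from 0 to 8.54, set as the call begins (left out, the last holds). The fingers move at their own pace and stop on an object; the grip force is fixed at half the most. Time passes only in rows, so rows that repeat a pose let the fingers close, or fill a call up. It gives the time, the measured TCP pose, the force and the opening at its end, in the units of the state.
- env.observe(): the state, without advancing time (a new reading comes with each control period).
- env.camera(name): name is "scene" or "top"; returns the picture (420x560x3 uint8, red, green, blue); there is no depth.
- env.camera_info(name): a dict with "camera_matrix" (3x3 intrinsics, pixels), "dist_coeffs" ([k1, k2, p1, p2, k3] as OpenCV has them; the pictures are not rectified), "extrinsics" (4x4, takes a point from world to camera coordinates). Camera axes: x right, y down, z forward; pixel columns grow to the right and rows downward; lengths in m; the calibration is good to about 2 mm. A picture is of the moment at which its call begins. camera_info takes no time and is no camera call.
- env.sign_off(): hands the job in, once; it reports no verdict.
The state is a dict: "t": time; "joints": joint angles; "dq": joint speeds; "joint_efforts": joint torques, N m; "tool_pos": TCP position; "tool_rot": TCP orientation; "wrist_force": force on the tool from outside, world axes, zero at the start; "torque": the same for the moment, N m; "finger_gap": finger opening in m.
Only numpy, scipy, OpenCV 4.12 (cv2) and the standard library are available. Lean on these libraries where they do the work, as an engineer would, in place of code of your own. Each camera call takes 0.05 s, during which the arm holds its last target.

## Working session

There is one attempt and no reset: what is moved stays moved. The work goes in short steps, Python scripts to look and compute and a tool call to move; the robot and the scene stay as the last step left them, time stands still between calls to the robot, and variables do not carry over. Pictures are saved under pics/ and viewed, and the job is handed in when it is done.

Besides the shell and the picture viewer there is one more tool, called after "Emit:" as a command line: name --argument value ..., lists and objects as JSON in quotes. carry_out: Moves the arm, as the interface text tells. Its arguments: {"type":"object","properties":{"commands":{"type":"array"},"grip":{"type":"number"}},"required":["commands"]}

```bash
ls; mkdir -p pics; python3 - <<'E'
from cell import env
import cv2,json
for n in("scene","top"):
    im=env.camera(n); cv2.imwrite(f"pics/{n}0.png",im[:,:,::-1]); i=env.camera_info(n); print(n,i)
s=env.observe(); print(s); print(env.grasp_offset)
E
```

```text
pics
scene {'camera_matrix': array([[506.95153679,   0.        , 272.93149892],
       [  0.        , 506.95153679, 211.55007423],
       [  0.        ,   0.        ,   1.        ]]), 'dist_coeffs': array([-0.09038765,  0.        ,  0.        ,  0.        ,  0.        ]), 'extrinsics': array([[ 2.65384585e-01,  9.64142485e-01, -5.39067326e-04,
        -1.13034880e-01],
       [ 7.56238031e-01, -2.08504698e-01, -6.20185320e-01,
        -3.63111383e-01],
       [-5.98059414e-01,  1.64179961e-01, -7.84455147e-01,
         1.55094503e+00],
       [ 0.00000000e+00,  0.00000000e+00,  0.00000000e+00,
         1.00000000e+00]])}
top {'camera_matrix': array([[450.07287424,   0.        , 282.60546847],
       [  0.        , 450.07287424, 213.75270159],
       [  0.        ,   0.        ,   1.        ]]), 'dist_coeffs': array([-0.13659092,  0.        ,  0.        ,  0.        ,  0.        ]), 'extrinsics': array([[ 0.02747807, -0.99958904, -0.0081678 , -0.01491924],
       [-0.99427257, -0.02648588, -0.10354008,  0.58127018],
       [ 0.10328119,  0.0109661 , -0.99459175,  1.25287928],
       [
[... 165 characters left out ...]
3753177,  -3.03605351]), 'dq': array([ 0.03687466, -0.01605173,  0.07345256, -0.14430867,  0.06796473,
       -0.01904379, -0.02401577]), 'joint_efforts': array([ 1.81413907e-03, -8.65811920e+01,  6.80160597e-01, -4.35633838e+01,
        1.91753026e-02,  4.94658234e-03, -3.74782940e-05]), 'tool_pos': array([0.22694757, 0.58200802, 0.23072595]), 'tool_rot': array([[ 3.63255958e-01,  9.31689335e-01, -3.02591184e-04],
       [ 9.31688750e-01, -3.63256070e-01, -1.04956361e-03],
       [-1.08778531e-03,  9.93394333e-05, -9.99999403e-01]]), 'wrist_force': array([0.64056162, 0.59235885, 0.16044673]), 'torque': array([ 0.04875034,  0.03566236, -0.01821226]), 'finger_gap': 0.08556254040981608}
0.0187
```

View pics/scene0.png

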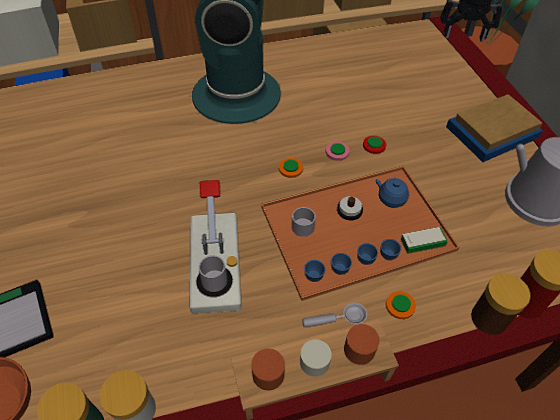

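View pics/top0.png

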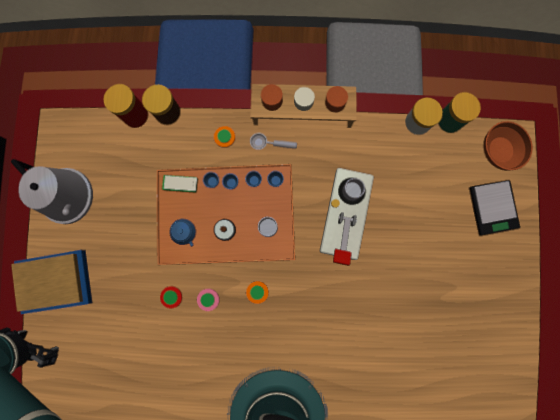

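Top view: the candidates for the inner lid are the nested pair on the tray (black/silver, about (224,230)), red ring (171,297), pink (208,300), orange (257,293) and orange (224,137). The pair on the tray between pot and upper tier fits the description. In the scene view it is at (350,207). Next: close crops.

```bash
python3 - <<'E'
import cv2,numpy as np
t=cv2.imread("pics/top0.png");s=cv2.imread("pics/scene0.png")
def c(im,x,y,w,h,k): return cv2.resize(im[y:y+h,x:x+w],None,fx=k,fy=k,interpolation=cv2.INTER_CUBIC)
a=c(t,310,160,70,110,5); b=c(t,190,195,70,70,5)
cv2.imwrite("pics/c1.png",a);cv2.imwrite("pics/c2.png",b)
cv2.imwrite("pics/c3.png",c(s,180,170,75,145,4)); cv2.imwrite("pics/c4.png",c(s,315,180,70,60,6))
E
```

```text
(no output)
```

View pics/c1.png

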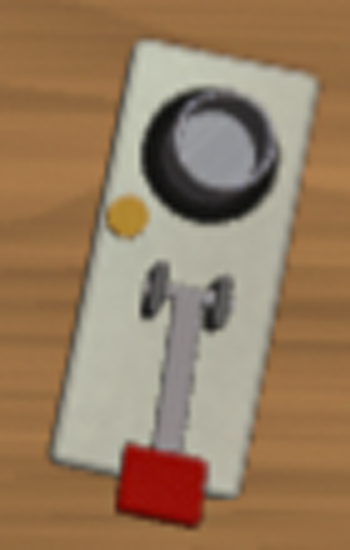

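View pics/c2.png

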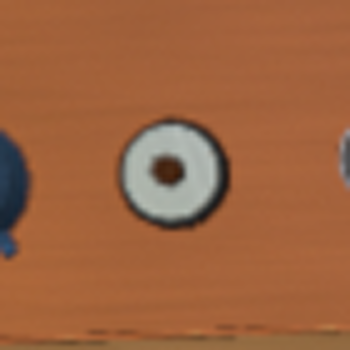

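View pics/c3.png

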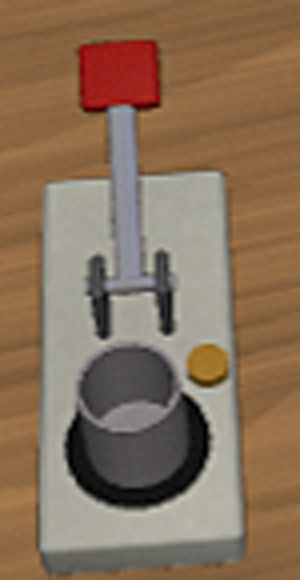

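View pics/c4.png

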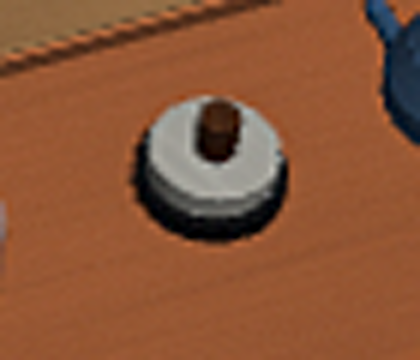

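```bash
cat > h.py <<'E'
import cv2,numpy as np
from cell import env
I={n:env.camera_info(n) for n in("scene","top")}
def ray(n,p):
    i=I[n];u=cv2.undistortPoints(np.array([[p]],float),i["camera_matrix"],i["dist_coeffs"])[0,0]
    E=i["extrinsics"];R,t=E[:3,:3],E[:3,3]; return -R.T@t,R.T@np.array([u[0],u[1],1])
def onz(n,p,z):
    o,d=ray(n,p); return o+d*(z-o[2])/d[2]
def proj(n,P):
    i=I[n];E=i["extrinsics"]
    return cv2.projectPoints(np.array(P,float).reshape(-1,3),cv2.Rodrigues(E[:3,:3])[0],E[:3,3],i["camera_matrix"],i["dist_coeffs"])[0][:,0]
E
python3 - <<'E'
from h import *
def cr(p,x,y,k): return ((p[0]+.5)/k-.5+x,(p[1]+.5)/k-.5+y)
C=[cr(p,310,160,5) for p in((138,40),(318,76),(240,497),(52,460))]
P=np.array([onz("top",c,.035) for c in C]);print("base top corners (top)",P.round(4).tolist(),P.mean(0))
C=[cr(p,180,170,4) for p in((42,183),(224,172),(243,545),(40,555))]
Q=np.array([onz("scene",c,.035) for c in C]);print("scene",Q.round(4).tolist(),Q.mean(0))
for A in(P,Q):
    print([round(float(np.linalg.norm(A[i]-A[(i+1)%4])),4) for i in range(4)])
print("rim scene",onz("scene",cr((129.5,387.5),180,170,4),.095))
print("rim top", onz("top",cr((222,148),310,160,5),.095))
print("ring top@35", onz("top",cr((210,155),310,160,5),.035))
# masks
t=cv2.imread("pics/top0.png");s=cv2.imread("pics/scene0.png")
for n,im,box in(("top",t,(320,240,40,35)),("scene",s,(190,170,40,35))):
    x,y,w,h=box;c=im[y:y+h,x:x+w].astype(int)
    m=((c[:,:,2]>120)&(c[:,:,1]<60)&(c[:,:,0]<60)); ys,xs=np.nonzero(m)
    print("pad",n,(xs.min()+x,xs.max()+x,ys.min()+y,ys.max()+y),xs.mean()+x,ys.mean()+y,onz(n,(xs.mean()+x,ys.mean()+y),.12))
# lids: cap top face at z=.004+.022+.013=.039 ; knob top .059
print("cap scene",onz("scene",cr((217,148),315,180,6),.039),"top",onz("top",cr((171,174),190,195,5),.039))
print("knobtop scene",onz("scene",cr((220,110),315,180,6),.059),"top",onz("top",cr((165,171),190,195,5),.059))
# tray corners
E
```

```text
base top corners (top) [[0.7186, -0.1526, 0.035], [0.7007, -0.257, 0.035], [0.4583, -0.2143, 0.035], [0.4766, -0.1076, 0.035]] [ 0.58852825 -0.18285291  0.035     ]
scene [[0.4615, -0.2156, 0.035], [0.4824, -0.1085, 0.035], [0.7286, -0.1543, 0.035], [0.7064, -0.2587, 0.035]] [ 0.59474135 -0.18426646  0.035     ]
[0.1059, 0.2461, 0.1083, 0.2462]
[0.1092, 0.2505, 0.1067, 0.2487]
rim scene [ 0.65559046 -0.19466695  0.095     ]
rim top [ 0.64723076 -0.19276725  0.095     ]
ring top@35 [ 0.65280117 -0.19479126  0.035     ]
pad top (np.int64(334), np.int64(350), np.int64(249), np.int64(263)) 342.0808080808081 256.40909090909093 [ 0.46351797 -0.15968373  0.12      ]
pad scene (np.int64(200), np.int64(219), np.int64(180), np.int64(196)) 209.25333333333333 187.92333333333335 [ 0.46306165 -0.16067767  0.12      ]
cap scene [0.53449261 0.16606721 0.039     ] top [0.53159043 0.16589662 0.039     ]
knobtop scene [0.53105872 0.16610856 0.059     ] top [0.53186567 0.16649801 0.059     ]
```

```bash
cat >> h.py <<'E'
from scipy.spatial.transform import Rotation as Ro
def go(p,yaw):
    s=env.observe();R=s["tool_rot"];y=np.radians(yaw)
    T=np.array([[np.cos(y),np.sin(y),0],[np.sin(y),-np.cos(y),0],[0,0,-1]]); 
    d=R.T@(np.array(p)-s["tool_pos"])*100; r=Ro.from_matrix(R.T@T).as_rotvec(degrees=True)
    print("t",round(s["t"],2),"pos",s["tool_pos"].round(4),"yaw",round(float(np.degrees(np.arctan2(R[1,0],R[0,0]))),2),"tilt",R[:,2].round(4),"F",s["wrist_force"].round(1),"gap",round(s["finger_gap"],4))
    print("row",d.round(2),r.round(2))
E
python3 - <<'E'
from h import *
go([.462,-.1605,.17],-10.2)
t=cv2.imread("pics/top0.png")
h=cv2.cvtColor(t,cv2.COLOR_BGR2HSV);m=cv2.inRange(h,(4,120,110),(11,220,200));
c=max(cv2.findContours(m,0,2)[0],key=cv2.contourArea);r=cv2.boxPoints(cv2.minAreaRect(c));print(cv2.contourArea(c),r)
P=np.array([onz("top",p,.01) for p in r]);print(P.round(3),np.linalg.norm(np.diff(P,axis=0),axis=1))
for p in((182,231),(268,227)):print(onz("top",p,.04))
E
```

```text
t 0.1 pos [0.2269 0.582  0.2307] yaw 68.7 tilt [-3.e-04 -1.e-03 -1.e+00] F [0.6 0.6 0.2] gap 0.0856
row [-60.63  48.87   6.14] [5.00e-02 5.00e-02 7.89e+01]
9948.0 [[154.35583 169.46667]
 [290.8629  164.1482 ]
 [294.56213 259.09497]
 [158.05505 264.41345]]
[[ 0.706  0.386  0.01 ]
 [ 0.73  -0.019  0.01 ]
 [ 0.454 -0.037  0.01 ]
 [ 0.426  0.359  0.01 ]] [0.40547225 0.27730325 0.39642374]
[0.52354354 0.28524657 0.04      ]
[0.54177337 0.04086548 0.04      ]
```

Emit:
carry_out --commands '[[[-3.8,3.1,0,0,0,5],[-7.6,6.1,0,0,0,10],[-11.4,9.2,0,0,0,15],[-15.2,12.2,0,0,0,20],[-19,15.3,0,0,0,25],[-22.7,18.3,0,0,0,30],[-26.5,21.4,0,0,0,35],[-30.3,24.4,0,0,0,40]]]' --grip 0

```text
t: 0.9
tool_pos: [0.3444, 0.2094, 0.2312]
tool_rot: [[0.879, 0.477, -0.0], [0.477, -0.879, 0.0], [0.0, -0.0, -1.0]]
wrist_force: [1.8, 0.1, 0.8]
finger_gap: 0.0
```

```bash
python3 -c "
from h import *
go([.462,-.1605,.17],-10.2)"
```

```text
t 0.9 pos [0.3444 0.2094 0.2312] yaw 28.5 tilt [-1.e-04  2.e-04 -1.e+00] F [1.8 0.1 0.8] gap 0.0
row [-7.31 38.12  6.12] [-1.00e-02  0.00e+00  3.87e+01]
```

Emit:
carry_out --commands '[[[-0.9,4.8,0,0,0,5],[-1.8,9.6,0,0,0,10],[-2.7,14.4,0,0,0,15],[-3.6,19.2,0,0,0,20],[-4.6,24,0,0,0,25],[-5.5,28.8,1.5,0,0,30],[-6.4,33.6,3,0,0,35],[-7.3,38.1,4.5,0,0,38.7]]]'

```text
t: 1.7
tool_pos: [0.4635, -0.1593, 0.1861]
tool_rot: [[0.984, -0.176, 0.001], [-0.176, -0.984, -0.0], [0.001, 0.0, -1.0]]
wrist_force: [1.4, 1.1, 0.0]
finger_gap: -0.0002
```

```bash
python3 -c "
from h import *
go([.462,-.1605,.128],-10.2)
for n in('top','scene'):
  cv2.imwrite(f'pics/{n}1.png',env.camera(n)[:,:,::-1])
a=cv2.imread('pics/scene1.png')[90:330,130:330];cv2.imwrite('pics/s1c.png',cv2.resize(a,None,fx=2.5,fy=2.5))
"
```

```text
t 1.7 pos [ 0.4635 -0.1593  0.1861] yaw -10.16 tilt [ 9.e-04 -3.e-04 -1.e+00] F [1.4 1.1 0. ] gap -0.0002
row [-0.13  0.14  5.81] [ 0.01 -0.05  0.04]
```

View pics/s1c.png

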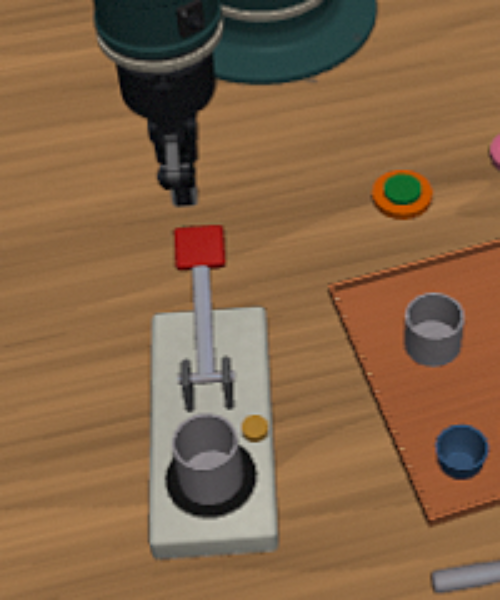

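```bash
python3 -c "
from h import *
print(proj('scene',[[.4635,-.1593,.186],[.462,-.1605,.1236]]),proj('top',[[.462,-.1605,.1236]]))"
```

```text
[[206.94427454 168.05299961]
 [209.08648504 186.52909557]] [[342.54998849 256.98352392]]
```

Emit:
carry_out --commands '[[[-0.1,0.1,2.5,0,0,0],[-0.1,0.1,4.5,0,0,0],[-0.2,0.1,6.5,0,0,0],[-0.4,0.1,8,0,0,0],[-0.7,0.1,9.5,0,0,0],[-1,0.1,11,0,0,0],[-1.2,0.1,12,0,0,0],[-1.2,0.1,12.2,0,0,0]]]'

```text
t: 2.6
tool_pos: [0.4522, -0.1564, 0.0648]
tool_rot: [[0.985, -0.173, 0.002], [-0.173, -0.985, -0.0], [0.002, -0.0, -1.0]]
wrist_force: [-3.7, 3.7, 36.9]
finger_gap: -0.0004
```

```bash
python3 -c "
from h import *
go([.452,-.159,.063],-10.2)
for n in('top','scene'):
  cv2.imwrite(f'pics/{n}2.png',env.camera(n)[:,:,::-1])
a=cv2.imread('pics/scene2.png')[90:330,130:330];cv2.imwrite('pics/s2c.png',cv2.resize(a,None,fx=2.5,fy=2.5))
"
```

```text
t 2.6 pos [ 0.4522 -0.1564  0.0648] yaw -9.98 tilt [ 1.9e-03 -2.0e-04 -1.0e+00] F [-3.7  3.7 36.9] gap -0.0004
row [0.03 0.26 0.18] [-0.01 -0.11  0.22]
```

View pics/s2c.png

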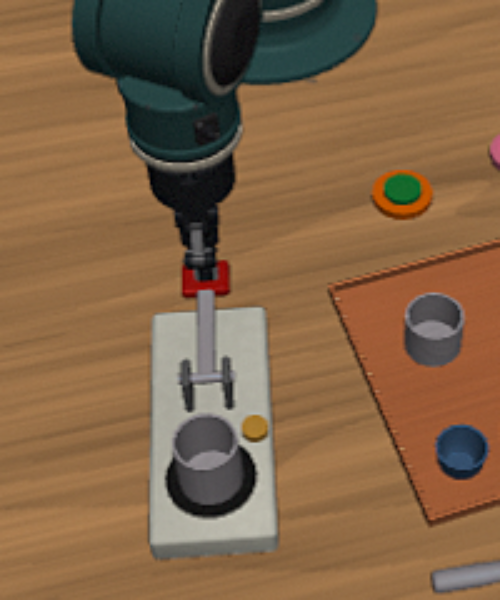

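The picture shows the fingertip on the red pad, pressed down level at the stop, around crop (205,275). The 37 N force at z = 0.065 agrees. Now letting it up fully.

Emit:
carry_out --commands '[[[0.2,0.1,-1.5,0,0,0],[0.5,0.2,-3,0,0,0],[0.8,0.2,-4.5,0,0,0],[1,0.2,-6,0,0,0],[1,0.2,-7,0,0,0],[1,0.2,-7.5,0,0,0],[1,0.2,-7.5,0,0,0],[1,0.2,-7.5,0,0,0]]]'

```text
t: 3.5
tool_pos: [0.4602, -0.1599, 0.139]
tool_rot: [[0.985, -0.173, -0.001], [-0.173, -0.985, 0.0], [-0.001, -0.0, -1.0]]
wrist_force: [0.6, 0.0, -0.0]
finger_gap: -0.0001
```

```bash
python3 -c "
from h import *
go([.452,-.159,.065],-10.2)
for n in('scene',):
  cv2.imwrite(f'pics/{n}3.png',env.camera(n)[:,:,::-1])
a=cv2.imread('pics/scene3.png')[90:330,130:330];cv2.imwrite('pics/s3c.png',cv2.resize(a,None,fx=2.5,fy=2.5))
"
```

```text
t 3.5 pos [ 0.4602 -0.1599  0.139 ] yaw -9.99 tilt [-7.e-04  2.e-04 -1.e+00] F [ 0.6  0.  -0. ] gap -0.0001
row [-0.82  0.06  7.4 ] [-0.    0.04  0.21]
```

View pics/s3c.png

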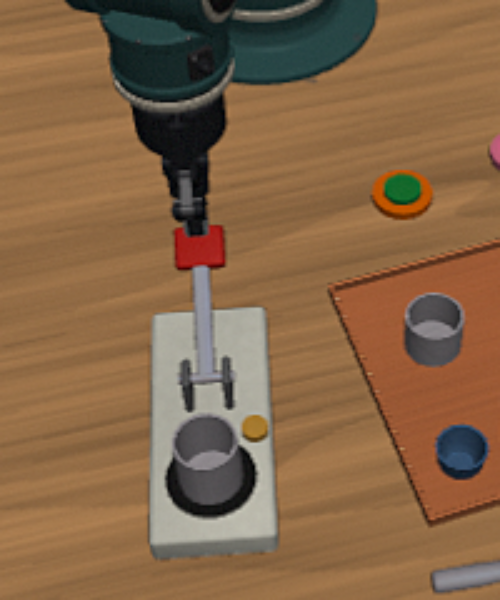

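The pad is back at its rest pixel, about (200,246) in the crop, with the finger clear. Second stroke.

Emit:
carry_out --commands '[[[0,0.1,1.5,0,0,0],[-0.2,0.1,3,0,0,0],[-0.5,0.1,4.5,0,0,0],[-0.7,0.1,6,0,0,0],[-0.8,0.1,7,0,0,0],[-0.8,0.1,7.5,0,0,0],[-0.8,0.1,7.5,0,0,0],[-0.8,0.1,7.5,0,0,0]]]'

```text
t: 4.35
tool_pos: [0.4524, -0.1598, 0.0649]
tool_rot: [[0.985, -0.174, -0.0], [-0.174, -0.985, 0.001], [-0.0, -0.001, -1.0]]
wrist_force: [-9.9, 4.8, 33.8]
finger_gap: -0.0003
```

Emit:
carry_out --commands '[[[0.2,0,-1.5,0,0,0],[0.5,0,-3,0,0,0],[0.7,0,-4.5,0,0,0],[0.8,0,-6,0,0,0],[0.8,0,-7,0,0,0],[0.8,0,-7.5,0,0,0],[0.8,0,-7.5,0,0,0],[0.8,0,-7.5,0,0,0]]]'

```text
t: 5.15
tool_pos: [0.46, -0.1609, 0.1389]
tool_rot: [[0.985, -0.174, -0.001], [-0.174, -0.985, 0.0], [-0.001, 0.0, -1.0]]
wrist_force: [-0.3, 0.4, 0.8]
finger_gap: 0.0006
```

Emit:
carry_out --commands '[[[0,0,1.5,0,0,0],[-0.2,0,3,0,0,0],[-0.5,0,4.5,0,0,0],[-0.7,0,6,0,0,0],[-0.8,0,7,0,0,0],[-0.8,0,7.5,0,0,0],[-0.8,0,7.5,0,0,0],[-0.8,0,7.5,0,0,0]]]'

```text
t: 5.95
tool_pos: [0.4524, -0.1598, 0.0648]
tool_rot: [[0.985, -0.174, -0.0], [-0.174, -0.985, 0.001], [-0.001, -0.001, -1.0]]
wrist_force: [-9.2, 5.0, 35.4]
finger_gap: -0.0001
```

Emit:
carry_out --commands '[[[0.2,0,-1.5,0,0,0],[0.5,0,-3,0,0,0],[0.7,0,-4.5,0,0,0],[0.8,0,-6,0,0,0],[0.8,0,-7,0,0,0],[0.8,0,-7.5,0,0,0],[0.8,0,-7.5,0,0,0],[0.8,0,-7.5,0,0,0]]]'

```text
t: 6.75
tool_pos: [0.4601, -0.1609, 0.1389]
tool_rot: [[0.985, -0.174, -0.001], [-0.174, -0.985, 0.0], [-0.001, 0.0, -1.0]]
wrist_force: [-0.1, 0.2, -0.0]
finger_gap: 0.0001
```

```bash
python3 -c "
from h import *
go([.532,.166,.2],4)
for n in('scene',):
  cv2.imwrite(f'pics/{n}4.png',env.camera(n)[:,:,::-1])
a=cv2.imread('pics/scene4.png')[90:330,130:330];cv2.imwrite('pics/s4c.png',cv2.resize(a,None,fx=2.5,fy=2.5))
"
```

```text
t 6.75 pos [ 0.4601 -0.1609  0.1389] yaw -10.0 tilt [-8.e-04  1.e-04 -1.e+00] F [-0.1  0.2 -0. ] gap 0.0001
row [  1.4  -33.45  -6.12] [ -0.     0.05 -14.  ]
```

View pics/s4c.png

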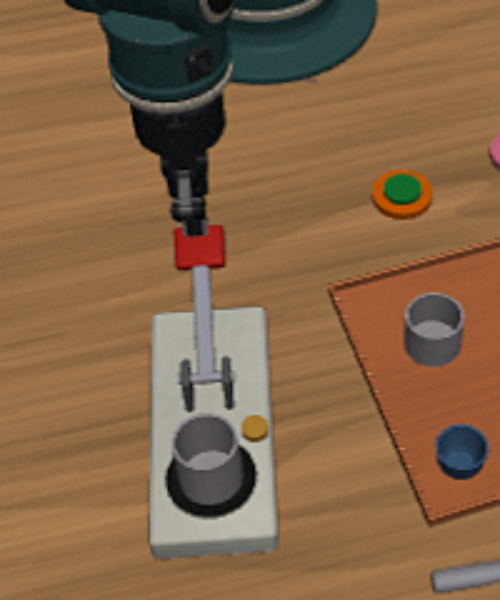

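Three strokes are done and the lever is back up (pad at its rest pixel). Now over to the lids: refine their centre first, from the clean first pictures, then move above them with the gripper open.

Emit:
carry_out --commands '[[[0,0,-3,0,0,0],[0,-4,-6.1,0,0,0],[0.4,-9,-6.1,0,0,-3],[0.6,-14,-6.1,0,0,-6],[0.8,-19,-6.1,0,0,-9],[1,-24,-6.1,0,0,-12],[1.2,-29,-6.1,0,0,-14],[1.4,-33.4,-6.1,0,0,-14]]]' --grip 8.54

```text
t: 7.6
tool_pos: [0.532, 0.168, 0.1997]
tool_rot: [[0.997, 0.072, -0.001], [0.072, -0.997, -0.0], [-0.001, -0.0, -1.0]]
wrist_force: [0.5, -0.5, 1.0]
finger_gap: 0.0853
```

```bash
python3 - <<'E'
from h import *
go([.532,.166,.08],4)
t=cv2.imread("pics/top0.png");s=cv2.imread("pics/scene0.png")
# cap: bright low-sat
for n,im,(x,y,w,h) in(("top",t,(205,210,40,40)),("scene",s,(330,185,45,45))):
    c=im[y:y+h,x:x+w];hv=cv2.cvtColor(c,cv2.COLOR_BGR2HSV).astype(int)
    b=((hv[:,:,1]<60)&(hv[:,:,2]>140)).astype(np.uint8)
    allm=((hv[:,:,1]<70)|(hv[:,:,2]<75)).astype(np.uint8)
    for nm,m in(("cap",b),("all",allm)):
        k=max(cv2.findContours(m,0,2)[0],key=cv2.contourArea);e=cv2.fitEllipse(cv2.convexHull(k));print(n,nm,cv2.contourArea(k),np.array(e[0])+[x,y],e[1:], [onz(n,np.array(e[0])+[x,y],z).round(4)[:2] for z in (.039,.026)])
# sanity: project discs centre estimate
for n in I: print(n,"pred cap top centre, disc top centre",proj(n,[[.532,.166,.039],[.532,.166,.026]]))
cv2.imwrite('pics/top5.png',env.camera('top')[:,:,::-1]);cv2.imwrite('pics/scene5.png',env.camera('scene')[:,:,::-1])
E
```

```text
t 7.6 pos [0.532  0.168  0.1997] yaw 4.13 tilt [-9.e-04 -0.e+00 -1.e+00] F [ 0.5 -0.5  1. ] gap 0.0853
row [-0.    0.2  11.97] [-0.    0.05  0.13]
top cap 239.0 [223.52875519 228.9193821 ] ((17.96487808227539, 18.177196502685547), 149.9280242919922) [array([0.5329, 0.1667]), array([0.5338, 0.1686])]
top all 331.0 [224.46901131 229.42417908] ((20.909679412841797, 21.355926513671875), 68.77699279785156) [array([0.5316, 0.164 ]), array([0.5324, 0.1658])]
scene cap 163.5 [350.20095253 204.32906151] ((16.281564712524414, 21.39574432373047), 99.4941635131836) [array([0.5344, 0.1647]), array([0.5248, 0.17  ])]
scene all 450.5 [349.80561066 208.23668289] ((24.22018051147461, 25.509563446044922), 103.47393035888672) [array([0.5455, 0.1594]), array([0.5362, 0.1646])]
scene pred cap top centre, disc top centre [[350.35885302 203.48881685]
 [349.7285761  206.84498075]]
top pred cap top centre, disc top centre [[223.76944252 229.25465191]
 [224.39661854 229.56991713]]
```

View pics/scene5.png

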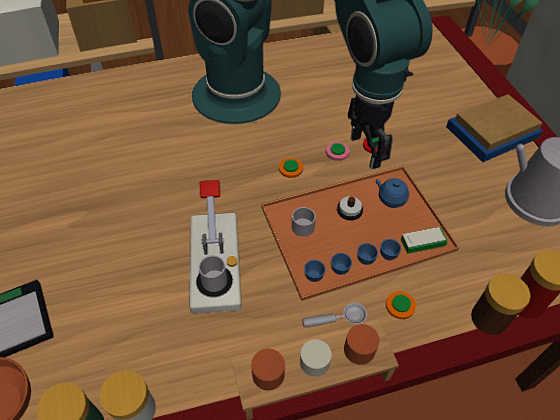

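The gripper is open above the lids in view (375,150), with the lever still up. Both views put the lid centre at (0.533, 0.1655). Descending.

Emit:
carry_out --commands '[[[0.1,0.2,4,0,0,0],[0.1,0.2,8,0,0,0],[0.1,0.2,11,0,0,0],[0.1,0.2,13,0,0,0],[0.1,0.2,14,0,0,0],[0.1,0.2,14,0,0,0],[0.1,0.2,14,0,0,0],[0.1,0.2,14,0,0,0]]]'

```text
t: 8.5
tool_pos: [0.534, 0.1636, 0.0615]
tool_rot: [[0.998, 0.07, 0.001], [0.07, -0.998, 0.001], [0.001, -0.001, -1.0]]
wrist_force: [0.4, -0.5, -0.4]
finger_gap: 0.0855
```

```bash
python3 - <<'E'
from h import *
go([.533,.1655,.008],4)
for n in I: cv2.imwrite(f'pics/{n}6.png',env.camera(n)[:,:,::-1])
a=cv2.imread('pics/scene6.png')[130:250,290:440];cv2.imwrite('pics/s6c.png',cv2.resize(a,None,fx=5,fy=5))
E
```

```text
t 8.5 pos [0.534  0.1636 0.0615] yaw 4.0 tilt [ 1.4e-03  6.0e-04 -1.0e+00] F [ 0.4 -0.5 -0.4] gap 0.0855
row [-0.09 -0.19  5.35] [-0.03 -0.09 -0.  ]
```

View pics/s6c.png

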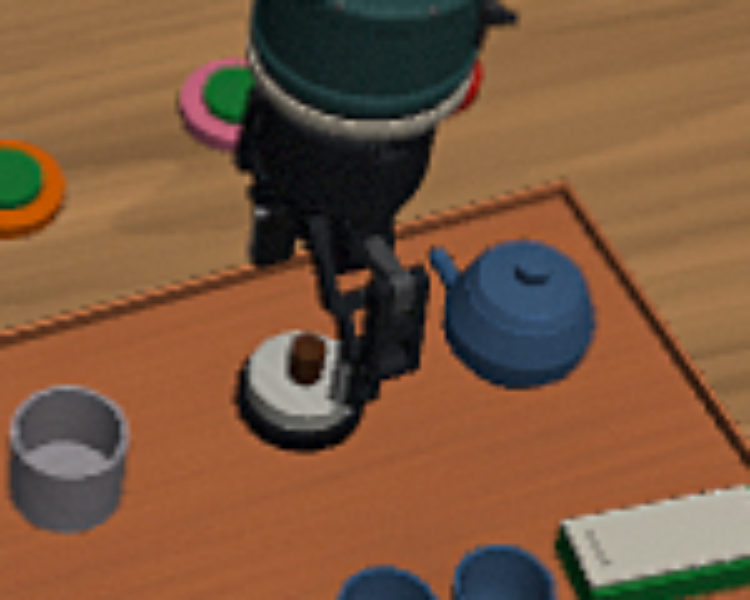

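```bash
python3 - <<'E'
from h import *
P=proj('scene',[[.534+.0425,.1666,z] for z in(.0615,.0745)]+[[.534+.057,.1676,z] for z in(.0615,.0745)]); print(((P-[290,130])*5).round())
P=proj('top',[[.534+.0425,.1666,.0745],[.534-.0425,.161,.0745]]); print(P.round(1), P-[190,190])
a=cv2.imread('pics/top6.png')[190:260,180:260];cv2.imwrite('pics/t6c.png',cv2.resize(a,None,fx=7,fy=7))
E
```

```text
[[342. 408.]
 [346. 390.]
 [356. 431.]
 [360. 414.]]
[[222.4 212.3]
 [223.2 243.1]] [[32.43003273 22.28495594]
 [33.21855493 53.12880586]]
```

View pics/t6c.png

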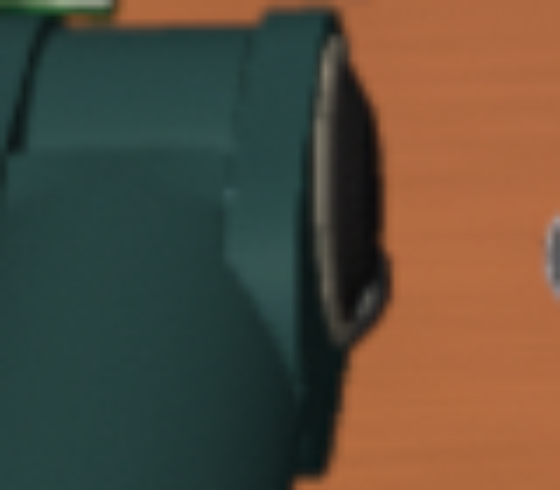

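Emit:
carry_out --commands '[[[-0.1,-0.2,1,0,0,0],[-0.1,-0.2,2.5,0,0,0],[-0.1,-0.2,4,0,0,0],[-0.1,-0.2,5,0,0,0],[-0.1,-0.2,5.5,0,0,0],[-0.1,-0.2,5.8,0,0,0],[-0.1,-0.2,5.8,0,0,0],[-0.1,-0.2,5.8,0,0,0]]]'

```text
t: 9.4
tool_pos: [0.5325, 0.1654, 0.0027]
tool_rot: [[0.998, 0.07, 0.0], [0.07, -0.998, 0.0], [0.0, -0.0, -1.0]]
wrist_force: [0.2, -0.2, 0.0]
finger_gap: 0.0854
```

```bash
python3 - <<'E'
from h import *
go([.533,.1655,.003],4)
for n in I: cv2.imwrite(f'pics/{n}7.png',env.camera(n)[:,:,::-1])
a=cv2.imread('pics/scene7.png')[130:250,290:440];cv2.imwrite('pics/s7c.png',cv2.resize(a,None,fx=5,fy=5))
E
```

```text
t 9.4 pos [0.5325 0.1654 0.0027] yaw 3.99 tilt [ 5.e-04  1.e-04 -1.e+00] F [ 0.2 -0.2  0. ] gap 0.0854
row [ 0.05 -0.01 -0.03] [-0.   -0.03 -0.01]
```

View pics/s7c.png

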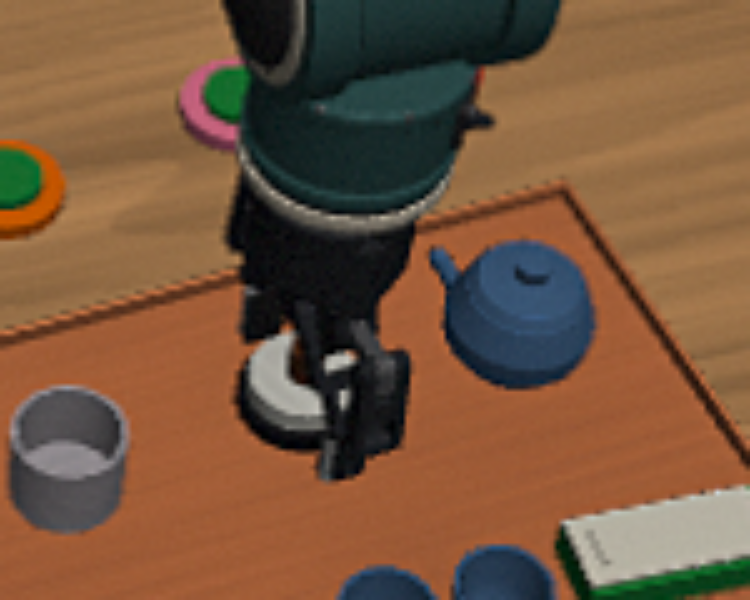

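The fingers straddle the disc with the front pad at crop (345,450), no force, and the pot and tier clear. Closing, set to 5.8 cm so it stops on the 64 mm disc.

Emit:
carry_out --commands '[[[0,0,0,0,0,0],[0,0,0,0,0,0],[0,0,0,0,0,0],[0,0,0,0,0,0],[0,0,0,0,0,0],[0,0,0,0,0,0],[0,0,0,0,0,0],[0,0,0,0,0,0]]]' --grip 5.8

```text
t: 10.3
tool_pos: [0.5324, 0.1655, 0.0032]
tool_rot: [[0.998, 0.07, 0.0], [0.07, -0.998, 0.0], [0.0, -0.0, -1.0]]
wrist_force: [-4.6, -1.1, 14.2]
finger_gap: 0.0618
```

Emit:
carry_out --commands '[[[0,0,-0.2,0,0,0],[0,0,-0.4,0,0,0],[0,0,-0.6,0,0,0],[0,0,-0.8,0,0,0],[0,0,-1,0,0,0],[0,0,-1.2,0,0,0],[0,0,-1.5,0,0,0],[0,0,-1.5,0,0,0]]]'

```text
t: 11.1
tool_pos: [0.5324, 0.1655, 0.0179]
tool_rot: [[0.998, 0.07, 0.001], [0.07, -0.998, 0.0], [0.001, -0.0, -1.0]]
wrist_force: [-0.2, 0.3, -1.1]
finger_gap: 0.0618
```

```bash
python3 - <<'E'
from h import *
go([.533,.1655,.003],4)
for n in I: cv2.imwrite(f'pics/{n}8.png',env.camera(n)[:,:,::-1])
a=cv2.imread('pics/scene8.png')[130:250,290:440];cv2.imwrite('pics/s8c.png',cv2.resize(a,None,fx=5,fy=5))
E
```

```text
t 11.1 pos [0.5324 0.1655 0.0179] yaw 4.0 tilt [ 5.e-04  1.e-04 -1.e+00] F [-0.2  0.3 -1.1] gap 0.0618
row [ 0.06 -0.    1.49] [-0.   -0.03 -0.  ]
```

View pics/s8c.png

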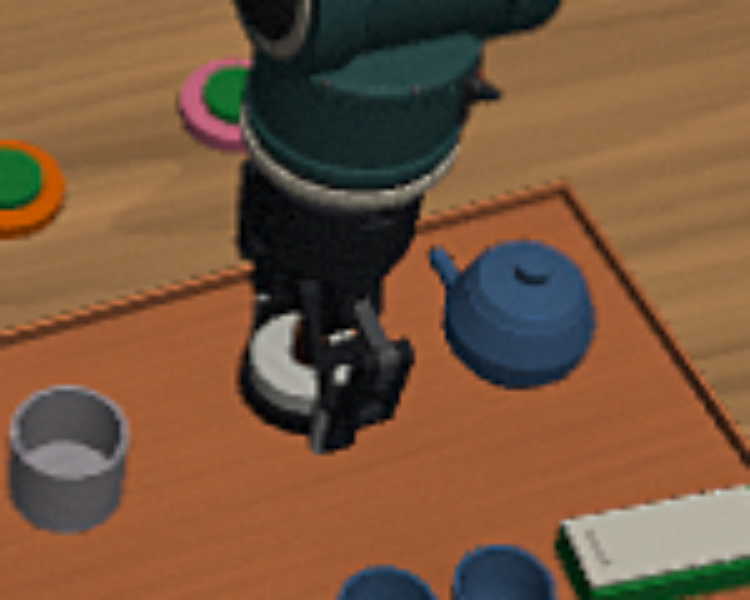

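The pair lifted together: cap, knob and disc are all higher in the picture and level, and the force is about the weight. Raising.

Emit:
carry_out --commands '[[[0,0,-1,0,0,0],[0,0,-3,0,0,0],[0,0,-5,0,0,0],[0,0,-7.5,0,0,0],[0,0,-10,0,0,0],[0,0,-12,0,0,0],[0,0,-13.5,0,0,0],[0,0,-14.2,0,0,0]]]'

```text
t: 12.0
tool_pos: [0.5326, 0.1655, 0.1609]
tool_rot: [[0.998, 0.07, 0.001], [0.07, -0.998, 0.001], [0.001, -0.001, -1.0]]
wrist_force: [-0.6, -0.1, -1.6]
finger_gap: 0.0615
```

```bash
python3 - <<'E'
from h import *
go([.655,-.195,.16],-10)
for n in I: cv2.imwrite(f'pics/{n}9.png',env.camera(n)[:,:,::-1])
a=cv2.imread('pics/scene9.png')[90:240,290:440];cv2.imwrite('pics/s9c.png',cv2.resize(a,None,fx=4,fy=4))
E
```

```text
t 12.0 pos [0.5326 0.1655 0.1609] yaw 3.99 tilt [ 1.3e-03  7.0e-04 -1.0e+00] F [-0.6 -0.1 -1.6] gap 0.0615
row [ 9.7  36.82  0.08] [-0.05 -0.07 13.99]
```

View pics/s9c.png

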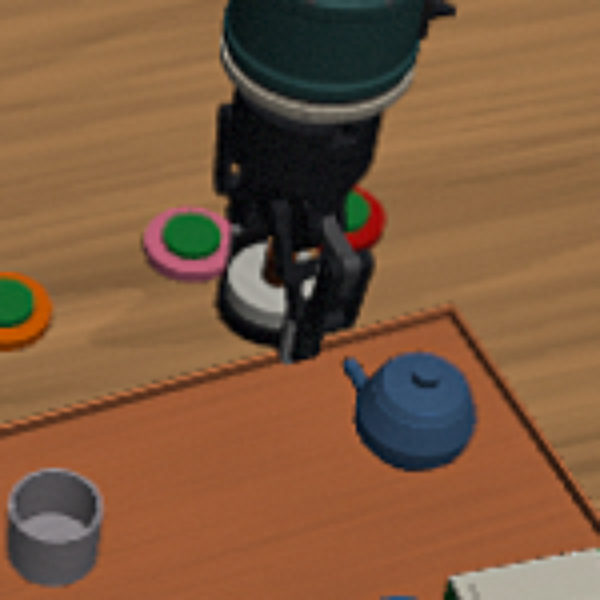

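Emit:
carry_out --commands '[[[0.3,1,0,0,0,0],[0.8,3,0,0,0,1],[1.5,5.5,0,0,0,2],[2.3,8.5,0,0,0,3.5],[3.1,11.5,0,0,0,5],[3.9,14.5,0,0,0,6.5],[4.7,17.5,0,0,0,8],[5.4,20.5,0,0,0,9]]]'

```text
t: 12.9
tool_pos: [0.6002, -0.0375, 0.1583]
tool_rot: [[0.996, -0.089, -0.002], [-0.089, -0.996, -0.001], [-0.002, 0.001, -1.0]]
wrist_force: [-0.1, 0.6, -0.8]
finger_gap: 0.062
```

Emit:
carry_out --commands '[[[0.3,3,0,0,0,1],[0.6,6,0,0,0,2],[0.9,9,0,0,0,3],[1.3,12,0,0,0,4],[1.5,14,0,0,0,5],[1.7,15.3,0,0,0,5],[1.7,15.5,0,0,0,5],[1.7,15.5,0,0,0,5]]]'

```text
t: 13.7
tool_pos: [0.6036, -0.1909, 0.1589]
tool_rot: [[0.985, -0.173, -0.001], [-0.173, -0.985, 0.0], [-0.001, -0.0, -1.0]]
wrist_force: [0.2, 1.1, -1.8]
finger_gap: 0.0621
```

```bash
python3 - <<'E'
from h import *
go([.655,-.195,.12],-10)
for n in I: cv2.imwrite(f'pics/{n}10.png',env.camera(n)[:,:,::-1])
a=cv2.imread('pics/scene10.png')[160:330,140:310];cv2.imwrite('pics/s10c.png',cv2.resize(a,None,fx=3.5,fy=3.5))
E
```

```text
t 13.7 pos [ 0.6036 -0.1909  0.1589] yaw -9.98 tilt [-8.e-04  3.e-04 -1.e+00] F [ 0.2  1.1 -1.8] gap 0.0621
row [ 5.13 -0.49  3.88] [-0.01  0.05  0.02]
```

View pics/s10c.png

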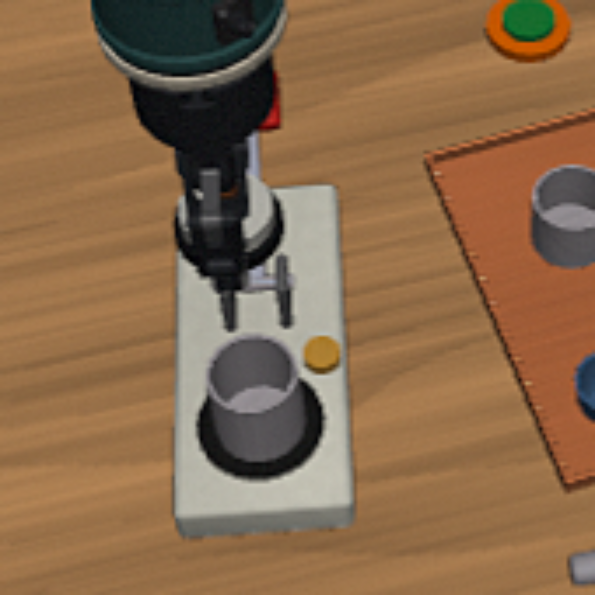

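```bash
python3 - <<'E'
from h import *
im=cv2.imread('pics/scene10.png');a=cv2.resize(im[160:330,140:310],None,fx=3.5,fy=3.5,interpolation=cv2.INTER_CUBIC)
th=np.linspace(0,2*np.pi,60)
def dr(c,r,col):
    P=proj('scene',np.c_[c[0]+r*np.cos(th),c[1]+r*np.sin(th),0*th+c[2]]);Q=((P-[140,160]+.5)*3.5-.5)
    cv2.polylines(a,[np.round(Q*16).astype(int)],True,col,1,cv2.LINE_AA,4)
dr((.655,-.195,.095),.028,(0,255,0)); dr((.655,-.195,.095),.025,(0,255,255))
tp=env.observe()["tool_pos"]; 
for z,r in((.013,.032),(.023,.032),):dr((tp[0],tp[1],tp[2]+z),r,(255,0,255))
dr((tp[0],tp[1],tp[2]+.036),.027,(255,255,0))
cv2.imwrite('pics/s10d.png',a)
E
```

```text
(no output)
```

View pics/s10d.png

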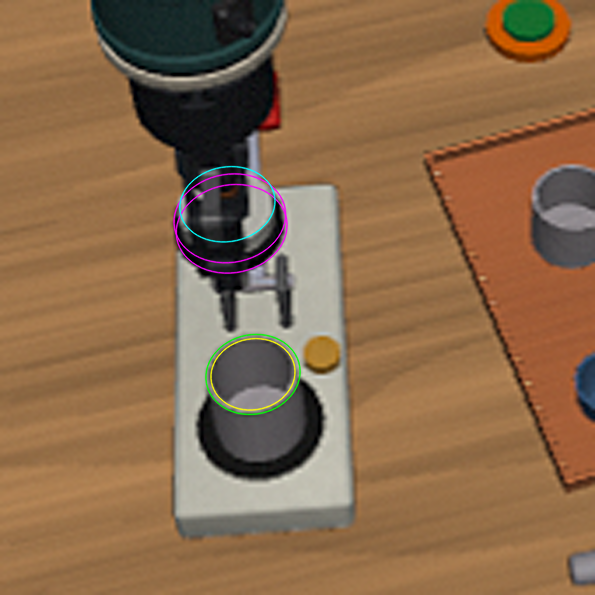

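```bash
python3 - <<'E'
from h import *
im=cv2.imread('pics/scene10.png');k=10;x0,y0=185,200;a=cv2.resize(im[y0:y0+50,x0:x0+45],None,fx=k,fy=k,interpolation=cv2.INTER_CUBIC)
th=np.linspace(0,2*np.pi,60);b=a.copy()
def dr(c,r,col):
    P=proj('scene',np.c_[c[0]+r*np.cos(th),c[1]+r*np.sin(th),0*th+c[2]]);Q=((P-[x0,y0]+.5)*k-.5)
    cv2.polylines(b,[np.round(Q*16).astype(int)],True,col,1,cv2.LINE_AA,4)
tp=env.observe()["tool_pos"]
for z,r in((.013,.032),(.023,.032),):dr((tp[0],tp[1],tp[2]+z),r,(255,0,255))
cv2.imwrite('pics/s10e.png',np.hstack([a[:,:400],b[:,:400]]))
E
```

```text
(no output)
```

View pics/s10e.png

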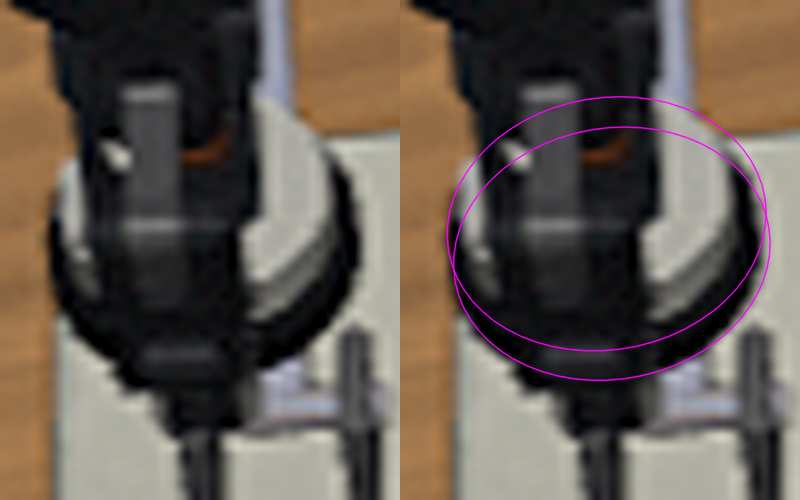

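Emit:
carry_out --commands '[[[0.6,-0.1,0,0,0,0],[1.6,-0.2,0,0,0,0],[2.8,-0.3,0,0,0,0],[4,-0.5,0,0,0,0],[4.8,-0.6,0.5,0,0,0],[5.1,-0.6,2,0,0,0],[5.1,-0.6,3.5,0,0,0],[5.1,-0.6,4.2,0,0,0]]]'

```text
t: 14.6
tool_pos: [0.6538, -0.1939, 0.1148]
tool_rot: [[0.985, -0.174, -0.003], [-0.174, -0.985, 0.001], [-0.003, -0.0, -1.0]]
wrist_force: [-0.0, 0.1, -1.9]
finger_gap: 0.0617
```

```bash
python3 - <<'E'
from h import *
go([.655,-.194,.095],-10)
for n in I: cv2.imwrite(f'pics/{n}11.png',env.camera(n)[:,:,::-1])
im=cv2.imread('pics/scene11.png');k=7;x0,y0=170,220;a=cv2.resize(im[y0:y0+80,x0:x0+80],None,fx=k,fy=k,interpolation=cv2.INTER_CUBIC)
th=np.linspace(0,2*np.pi,60)
def dr(c,r,col):
    P=proj('scene',np.c_[c[0]+r*np.cos(th),c[1]+r*np.sin(th),0*th+c[2]]);Q=((P-[x0,y0]+.5)*k-.5)
    cv2.polylines(a,[np.round(Q*16).astype(int)],True,col,1,cv2.LINE_AA,4)
dr((.655,-.195,.095),.028,(0,255,0));tp=env.observe()["tool_pos"];dr((tp[0],tp[1],tp[2]+.023),.032,(255,0,255))
cv2.imwrite('pics/s11c.png',a)
E
```

```text
t 14.6 pos [ 0.6538 -0.1939  0.1148] yaw -10.02 tilt [-2.9e-03  5.0e-04 -1.0e+00] F [-0.   0.1 -1.9] gap 0.0617
row [ 0.12 -0.01  1.98] [-0.    0.17 -0.02]
```

View pics/s11c.png

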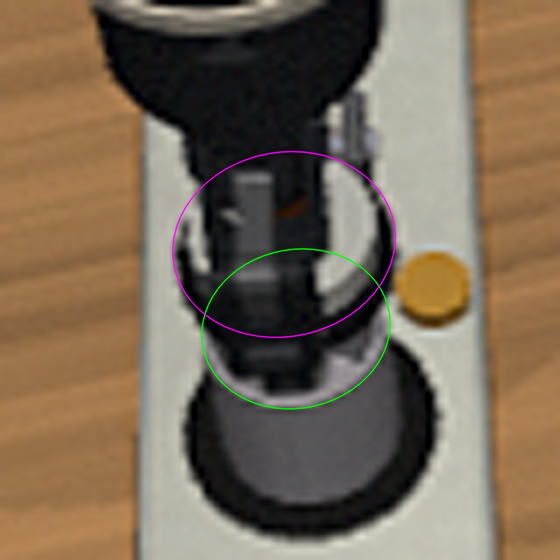

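The pair hovers over the tin: disc centred about crop (285,245), rim overlay matches at (296,328). Lowering slowly.

Emit:
carry_out --commands '[[[0.1,0,0.5,0,0,0],[0.1,0,1,0,0,0],[0.1,0,1.4,0,0,0],[0.1,0,1.8,0,0,0],[0.1,0,2.1,0,0,0],[0.1,0,2.4,0,0,0],[0.1,0,2.5,0,0,0],[0.1,0,2.5,0,0,0]]]'

```text
t: 15.5
tool_pos: [0.656, -0.1944, 0.0924]
tool_rot: [[0.985, -0.174, -0.0], [-0.174, -0.985, -0.0], [-0.0, 0.0, -1.0]]
wrist_force: [-0.5, 0.5, -1.5]
finger_gap: 0.0615
```

Emit:
carry_out --commands '[[[0,0,0.2,0,0,0],[0,0,0.4,0,0,0],[0,0,0.5,0,0,0],[0,0,0.6,0,0,0],[0,0,0.7,0,0,0],[0,0,0.8,0,0,0],[0,0,0.8,0,0,0],[0,0,0.8,0,0,0]]]'

```text
t: 16.3
tool_pos: [0.6556, -0.1951, 0.086]
tool_rot: [[0.985, -0.174, -0.0], [-0.174, -0.985, -0.0], [-0.0, 0.0, -1.0]]
wrist_force: [-14.7, 2.4, 22.0]
finger_gap: 0.0619
```

```bash
python3 - <<'E'
from h import *
go([.655,-.194,.083],-10)
for n in I: cv2.imwrite(f'pics/{n}12.png',env.camera(n)[:,:,::-1])
im=cv2.imread('pics/scene12.png');k=7;x0,y0=170,220;a=cv2.resize(im[y0:y0+80,x0:x0+80],None,fx=k,fy=k,interpolation=cv2.INTER_CUBIC)
cv2.imwrite('pics/s12c.png',a)
E
```

```text
t 16.3 pos [ 0.6556 -0.1951  0.086 ] yaw -10.05 tilt [-0.e+00 -1.e-04 -1.e+00] F [-14.7   2.4  22. ] gap 0.0619
row [-0.08 -0.1   0.3 ] [ 0.01  0.   -0.05]
```

View pics/s12c.png

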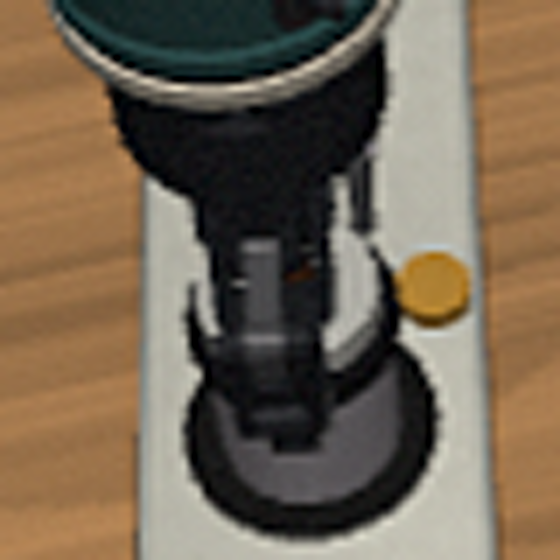

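Emit:
carry_out --commands '[[[-0.05,0,0,0,0,0],[-0.1,0,0,0,0,0],[-0.15,0,0,0,0,0],[-0.2,0,0,0,0,0],[-0.2,0,0,0,0,0],[-0.2,0,0,0,0,0],[-0.2,0,0,0,0,0],[-0.2,0,0,0,0,0]]]'

```text
t: 17.2
tool_pos: [0.6538, -0.1945, 0.0843]
tool_rot: [[0.985, -0.174, -0.001], [-0.174, -0.985, -0.001], [-0.0, 0.001, -1.0]]
wrist_force: [-5.3, -4.6, 0.1]
finger_gap: 0.0617
```

Emit:
carry_out --commands '[[[-0.05,0,0,0,0,0],[-0.1,0,0.05,0,0,0],[-0.1,0,0.1,0,0,0],[-0.1,0,0.15,0,0,0],[-0.1,0,0.2,0,0,0],[-0.1,0,0.2,0,0,0],[-0.1,0,0.2,0,0,0],[-0.1,0,0.2,0,0,0]]]'

```text
t: 18.0
tool_pos: [0.653, -0.194, 0.0824]
tool_rot: [[0.985, -0.174, -0.0], [-0.174, -0.985, -0.0], [-0.0, 0.0, -1.0]]
wrist_force: [-1.0, -5.4, 1.8]
finger_gap: 0.0615
```

Emit:
carry_out --commands '[[[0,0.05,0,0,0,0],[0,0.1,0,0,0,0],[0,0.1,0.05,0,0,0],[0,0.1,0.1,0,0,0],[0,0.1,0.1,0,0,0],[0,0.1,0.1,0,0,0],[0,0.1,0.1,0,0,0],[0,0.1,0.1,0,0,0]]]'

```text
t: 18.8
tool_pos: [0.6531, -0.1943, 0.0823]
tool_rot: [[0.985, -0.173, 0.0], [-0.173, -0.985, 0.001], [0.0, -0.001, -1.0]]
wrist_force: [-7.6, 1.4, 13.5]
finger_gap: 0.0619
```

```bash
python3 - <<'E'
from h import *
go([.653,-.195,.082],-10)
for n in I: cv2.imwrite(f'pics/{n}13.png',env.camera(n)[:,:,::-1])
im=cv2.imread('pics/scene13.png');k=7;x0,y0=170,220;a=cv2.resize(im[y0:y0+80,x0:x0+80],None,fx=k,fy=k,interpolation=cv2.INTER_CUBIC)
cv2.imwrite('pics/s13c.png',a)
E
```

```text
t 18.8 pos [ 0.6531 -0.1943  0.0823] yaw -9.98 tilt [ 4.e-04  9.e-04 -1.e+00] F [-7.6  1.4 13.5] gap 0.0619
row [0.   0.07 0.03] [-0.05 -0.01  0.02]
```

View pics/s13c.png

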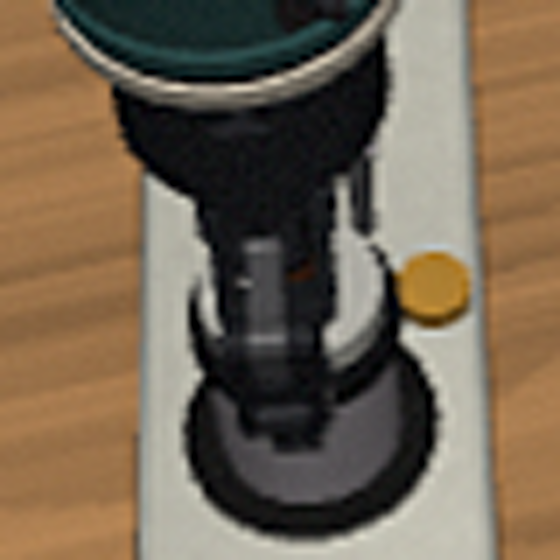

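Emit:
carry_out --commands '[[[-0.05,0,0,0,0,0],[-0.1,0,0,0,0,0],[-0.1,0,0.05,0,0,0],[-0.1,0,0.1,0,0,0],[-0.1,0,0.1,0,0,0],[-0.1,0,0.1,0,0,0],[-0.1,0,0.1,0,0,0],[-0.1,0,0.1,0,0,0]]]'

```text
t: 19.7
tool_pos: [0.6531, -0.1943, 0.0822]
tool_rot: [[0.985, -0.173, 0.003], [-0.173, -0.985, 0.0], [0.002, -0.001, -1.0]]
wrist_force: [-6.0, 2.4, 20.4]
finger_gap: 0.0618
```

The lid no longer sinks or shifts under 20 N, so it is seated (TCP z 0.0822, the expected 0.082). Easing the push off, then opening.

Emit:
carry_out --commands '[[[0.05,0,-0.05,0,0,0],[0.05,0,-0.1,0,0,0],[0.05,0,-0.1,0,0,0],[0.05,0,-0.1,0,0,0],[0.05,0,-0.1,0,0,0],[0.05,0,-0.1,0,0,0],[0.05,0,-0.1,0,0,0],[0.05,0,-0.1,0,0,0]]]'

```text
t: 20.5
tool_pos: [0.653, -0.1944, 0.0823]
tool_rot: [[0.985, -0.173, 0.001], [-0.173, -0.985, 0.0], [0.001, -0.001, -1.0]]
wrist_force: [-4.2, 0.8, 10.2]
finger_gap: 0.0619
```

Emit:
carry_out --commands '[[[0,0,0,0,0,0],[0,0,0,0,0,0],[0,0,0,0,0,0],[0,0,0,0,0,0],[0,0,0,0,0,0],[0,0,0,0,0,0],[0,0,0,0,0,0],[0,0,0,0,0,0]]]' --grip 8.54

```text
t: 21.3
tool_pos: [0.6524, -0.1947, 0.0815]
tool_rot: [[0.985, -0.174, -0.0], [-0.174, -0.985, -0.0], [-0.0, 0.0, -1.0]]
wrist_force: [0.3, 0.6, 0.4]
finger_gap: 0.0854
```

```bash
python3 - <<'E'
from h import *
go([.653,-.195,.17],-10)
E
```

```text
t 21.3 pos [ 0.6524 -0.1947  0.0815] yaw -10.0 tilt [-0.e+00 -1.e-04 -1.e+00] F [0.3 0.6 0.4] gap 0.0854
row [ 0.06  0.02 -8.85] [ 0.01  0.   -0.  ]
```

Emit:
carry_out --commands '[[[0,0,-1,0,0,0],[0,0,-3,0,0,0],[0,0,-5,0,0,0],[0,0,-7.5,0,0,0],[0,0,-9.5,0,0,0],[-3,0,-10.5,0,0,0],[-6.5,0,-10.5,0,0,0],[-10,0,-10.5,0,0,0]]]'

```text
t: 22.1
tool_pos: [0.5529, -0.1774, 0.1873]
tool_rot: [[0.985, -0.174, 0.001], [-0.174, -0.985, -0.0], [0.001, -0.0, -1.0]]
wrist_force: [1.8, -0.4, 1.7]
finger_gap: 0.0852
```

```bash
python3 - <<'E'
from h import *
go([.653,-.195,.18],-10)
for n in I: cv2.imwrite(f'pics/{n}14.png',env.camera(n)[:,:,::-1])
im=cv2.imread('pics/scene14.png');k=7;x0,y0=170,220;a=cv2.resize(im[y0:y0+80,x0:x0+80],None,fx=k,fy=k,interpolation=cv2.INTER_CUBIC);b=a.copy()
th=np.linspace(0,2*np.pi,60)
def dr(c,r,col):
    P=proj('scene',np.c_[c[0]+r*np.cos(th),c[1]+r*np.sin(th),0*th+c[2]]);Q=((P-[x0,y0]+.5)*k-.5)
    cv2.polylines(b,[np.round(Q*16).astype(int)],True,col,1,cv2.LINE_AA,4)
for x,y in((.653,-.195),):
  dr((x,y,.095),.032,(255,0,255));dr((x,y,.118),.027,(0,255,255));dr((x,y,.138),.009,(0,255,0))
cv2.imwrite('pics/s14c.png',cv2.resize(np.hstack([a[:,:400],b[:,:400]]),None,fx=1,fy=1))
E
```

```text
t 22.1 pos [ 0.5529 -0.1774  0.1873] yaw -10.0 tilt [ 1.e-03 -1.e-04 -1.e+00] F [ 1.8 -0.4  1.7] gap 0.0852
row [10.17 -0.    0.74] [-0.   -0.06 -0.  ]
```

View pics/s14c.png

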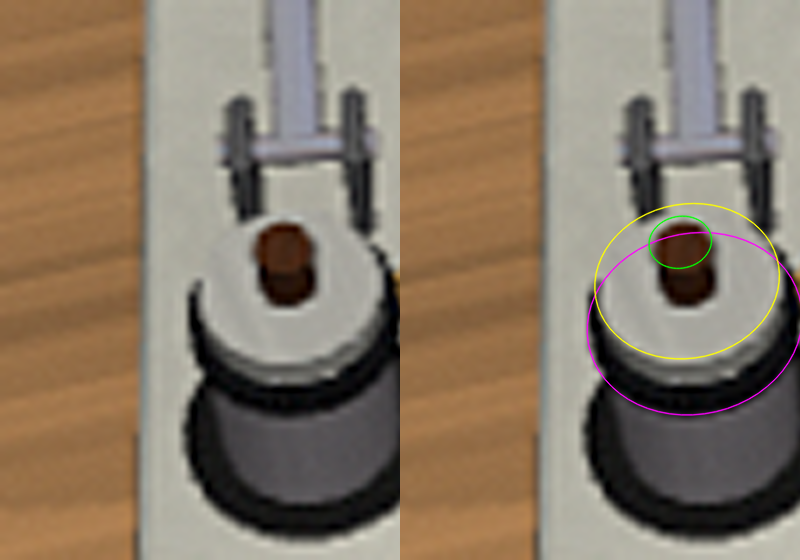

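```bash
python3 - <<'E'
from h import *
im=cv2.imread('pics/scene14.png')[220:300,170:250]
h=cv2.cvtColor(im,cv2.COLOR_BGR2HSV);m=cv2.inRange(h,(0,110,30),(14,255,130));m[:25]=0;m[50:]=0;m[:,:33]=0;m[:,48:]=0
ys,xs=np.nonzero(m);print(xs.min(),xs.max(),ys.min(),ys.max(),m.sum()/255)
print(onz('scene',(170+(284.5/7-.5),220+248/7-.5),.138), onz('scene',(170+(284.5/7-.5),220+275/7-.5),.128),)
# top ring/cap: cap left/right edges
print(proj('scene',[[.653,-.195,.118]]), 'top px knob',proj('top',[[.655,-.194,.138]]))
P=onz('scene',(170+(284.5/7-.5),220+248/7-.5),.138); go([P[0],P[1],.19],-10)
a=cv2.imread('pics/top14.png')[160:230,310:380];cv2.imwrite('pics/t14c.png',cv2.resize(a,None,fx=8,fy=8,interpolation=cv2.INTER_CUBIC))
E
```

```text
37 44 32 42 62.0
[ 0.65530336 -0.19421774  0.138     ] [ 0.65773987 -0.19570125  0.128     ]
[[210.51617093 259.49989723]] top px knob [[356.91583656 183.73270344]]
t 22.2 pos [ 0.5506 -0.1772  0.1873] yaw -10.1 tilt [-4.0e-04  1.6e-03 -1.0e+00] F [ 1.2 -0.  -0.2] gap 0.0854
row [10.6  -0.16 -0.27] [-0.09  0.04 -0.1 ]
```

View pics/t14c.png

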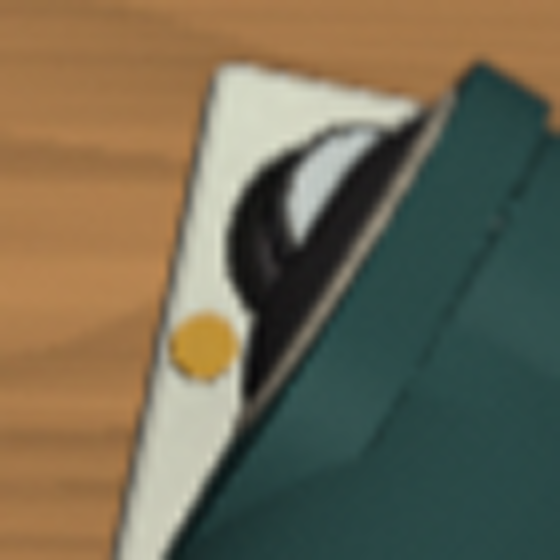

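The lids sit level on the tin, knob top at about (210,255) in the scene picture, i.e. (0.655, -0.1945). Moving over the knob with jaws at 5 cm.

Emit:
carry_out --commands '[[[2,0,0,0,0,0],[5,0,0,0,0,0],[8,-0.1,0,0,0,0],[10,-0.1,0,0,0,0],[10.5,-0.1,0,0,0,0],[10.5,-0.1,0,0,0,0],[10.5,-0.1,0.5,0,0,0],[10.5,-0.1,1,0,0,0]]]' --grip 5

```text
t: 23.0
tool_pos: [0.6569, -0.1945, 0.1765]
tool_rot: [[0.985, -0.174, 0.0], [-0.174, -0.985, 0.0], [0.0, -0.0, -1.0]]
wrist_force: [0.7, 0.7, -0.5]
finger_gap: 0.0497
```

```bash
python3 - <<'E'
from h import *
go([.655,-.1945,.122],-10)
for n in I: cv2.imwrite(f'pics/{n}15.png',env.camera(n)[:,:,::-1])
im=cv2.imread('pics/scene15.png');k=6;x0,y0=160,200;a=cv2.resize(im[y0:y0+100,x0:x0+100],None,fx=k,fy=k,interpolation=cv2.INTER_CUBIC)
cv2.imwrite('pics/s15c.png',a)
E
```

```text
t 23.0 pos [ 0.6569 -0.1945  0.1765] yaw -10.02 tilt [ 3.e-04  2.e-04 -1.e+00] F [ 0.7  0.7 -0.5] gap 0.0497
row [-0.19  0.03  5.45] [-0.02 -0.01 -0.02]
```

View pics/s15c.png

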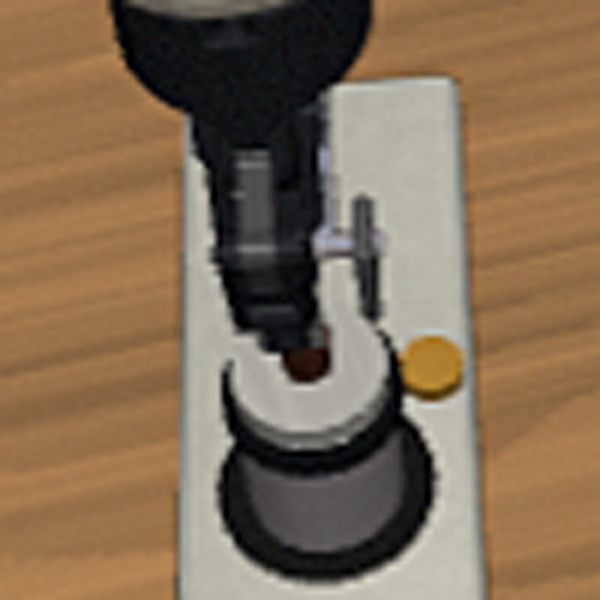

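Fingers are over the knob (front tip about (290,335), knob (305,365) in the crop), consistent with being 5 cm higher. Descending to TCP z 0.122, which keeps the tips above the cap.

Emit:
carry_out --commands '[[[-0.2,0,1,0,0,0],[-0.2,0,2,0,0,0],[-0.2,0,3,0,0,0],[-0.2,0,4,0,0,0],[-0.2,0,4.7,0,0,0],[-0.2,0,5.2,0,0,0],[-0.2,0,5.3,0,0,0],[-0.2,0,5.3,0,0,0]]]'

```text
t: 23.9
tool_pos: [0.6556, -0.1943, 0.1235]
tool_rot: [[0.985, -0.174, 0.0], [-0.174, -0.985, -0.0], [0.0, 0.0, -1.0]]
wrist_force: [0.8, -0.0, 0.0]
finger_gap: 0.05
```

```bash
python3 - <<'E'
from h import *
go([.655,-.1945,.122],-10)
for n in I: cv2.imwrite(f'pics/{n}16.png',env.camera(n)[:,:,::-1])
im=cv2.imread('pics/scene16.png');k=6;x0,y0=160,200;a=cv2.resize(im[y0:y0+100,x0:x0+100],None,fx=k,fy=k,interpolation=cv2.INTER_CUBIC)
cv2.imwrite('pics/s16c.png',a)
E
```

```text
t 23.9 pos [ 0.6556 -0.1943  0.1235] yaw -10.01 tilt [ 1.e-04 -2.e-04 -1.e+00] F [ 0.8 -0.   0. ] gap 0.05
row [-0.06  0.03  0.15] [ 0.01 -0.01 -0.01]
```

View pics/s16c.png

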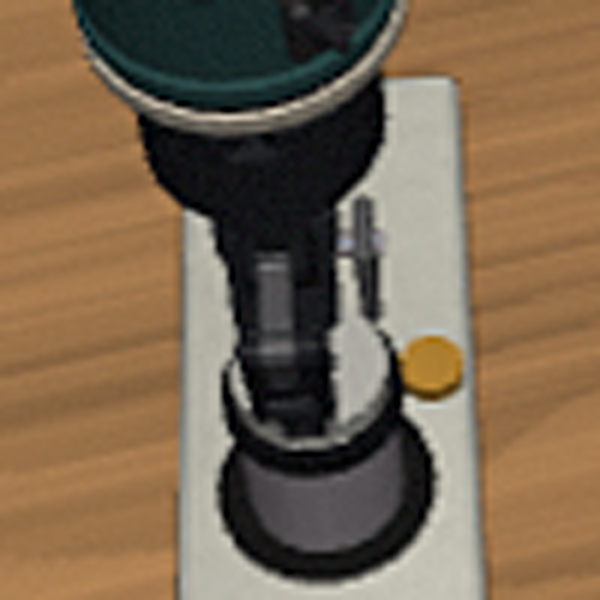

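The front finger stands over the cap, in front of the knob, with no contact force. Closing on the knob.

Emit:
carry_out --commands '[[[0,0,0,0,0,0],[0,0,0,0,0,0],[0,0,0,0,0,0],[0,0,0,0,0,0],[0,0,0,0,0,0],[0,0,0,0,0,0],[0,0,0,0,0,0],[0,0,0,0,0,0]]]' --grip 1

```text
t: 24.8
tool_pos: [0.6558, -0.1943, 0.1239]
tool_rot: [[0.985, -0.174, 0.001], [-0.174, -0.985, -0.0], [0.001, 0.0, -1.0]]
wrist_force: [-1.5, 1.5, 5.8]
finger_gap: 0.0153
```

Emit:
carry_out --commands '[[[0,0,-0.1,0,0,0],[0,0,-0.2,0,0,0],[0,0,-0.3,0,0,0],[0,0,-0.4,0,0,0],[0,0,-0.5,0,0,0],[0,0,-0.6,0,0,0],[0,0,-0.8,0,0,0],[0,0,-1,0,0,0]]]'

```text
t: 25.6
tool_pos: [0.6555, -0.1943, 0.1336]
tool_rot: [[0.985, -0.174, -0.0], [-0.174, -0.985, -0.0], [-0.0, 0.0, -1.0]]
wrist_force: [-0.1, 0.5, -0.8]
finger_gap: 0.0151
```

Emit:
carry_out --commands '[[[0,0,-0.5,0,0,0],[0,0,-1.2,0,0,0],[0,0,-2,0,0,0],[0,0,-3,0,0,0],[0,0,-4,0,0,0],[0,0,-5,0,0,0],[0,0,-5.5,0,0,0],[0,0,-5.5,0,0,0]]]'

```text
t: 26.4
tool_pos: [0.6559, -0.1944, 0.1894]
tool_rot: [[0.985, -0.174, 0.001], [-0.174, -0.985, -0.0], [0.001, 0.0, -1.0]]
wrist_force: [0.5, 0.7, -1.6]
finger_gap: 0.0156
```

```bash
python3 - <<'E'
from h import *
go([.655,-.1945,.28],-10)
for n in I: cv2.imwrite(f'pics/{n}17.png',env.camera(n)[:,:,::-1])
im=cv2.imread('pics/scene17.png');k=5;x0,y0=150,190;a=cv2.resize(im[y0:y0+120,x0:x0+110],None,fx=k,fy=k,interpolation=cv2.INTER_CUBIC)
cv2.imwrite('pics/s17c.png',a)
E
```

```text
t 26.4 pos [ 0.6559 -0.1944  0.1894] yaw -10.0 tilt [ 1.2e-03 -3.0e-04 -1.0e+00] F [ 0.5  0.7 -1.6] gap 0.0156
row [-0.07  0.03 -9.06] [ 0.01 -0.07 -0.  ]
```

View pics/s17c.png

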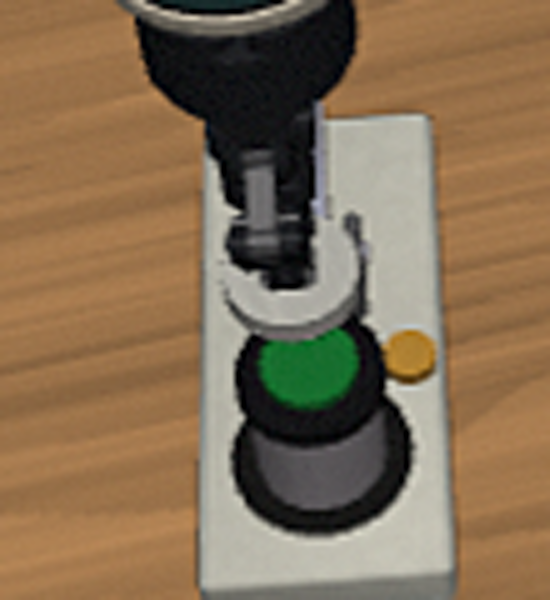

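The outer lid is off and level (crop (295,290)). The inner lid with its green hub stays seated in the tin (310,380). Raising to a safe height.

Emit:
carry_out --commands '[[[0,0,-0.7,0,0,0],[0,0,-2,0,0,0],[0,0,-3.5,0,0,0],[0,0,-5,0,0,0],[0,0,-6.5,0,0,0],[0,0,-7.5,0,0,0],[0,0,-8,0,0,0],[0,0,-8,0,0,0]]]'

```text
t: 27.3
tool_pos: [0.6557, -0.1943, 0.2691]
tool_rot: [[0.985, -0.174, 0.001], [-0.174, -0.985, -0.0], [0.001, 0.0, -1.0]]
wrist_force: [0.1, 1.2, -1.9]
finger_gap: 0.0147
```

Emit:
carry_out --commands '[[[0,0,0,0,0,0],[0,0,0,0,0,0],[0,0,0,0,0,0],[0,0,0,0,0,0],[0,0,0,0,0,0],[0,0,0,0,0,0],[0,0,0,0,0,0],[0,0,0,0,0,0]]]'

```text
t: 28.1
tool_pos: [0.6555, -0.1943, 0.2685]
tool_rot: [[0.985, -0.174, -0.0], [-0.174, -0.985, -0.0], [-0.0, 0.0, -1.0]]
wrist_force: [-0.2, -1.0, -0.3]
finger_gap: 0.0153
```

```bash
python3 - <<'E'
from h import *
go([.655,-.1945,.27],-10)
for n in I: cv2.imwrite(f'pics/{n}18.png',env.camera(n)[:,:,::-1])
im=cv2.imread('pics/scene18.png');th=np.linspace(0,2*np.pi,60)
k=6;x0,y0=165,225;a=cv2.resize(im[y0:y0+90,x0:x0+80],None,fx=k,fy=k,interpolation=cv2.INTER_CUBIC)
P=proj('scene',np.c_[.654+.032*np.cos(th),-.195+.032*np.sin(th),0*th+.105]);cv2.polylines(a,[np.round(((P-[x0,y0]+.5)*k-.5)).astype(int)],True,(255,0,255),1)
cv2.imwrite('pics/s18c.png',a)
E
```

```text
t 28.1 pos [ 0.6555 -0.1943  0.2685] yaw -10.0 tilt [-0.e+00 -1.e-04 -1.e+00] F [-0.2 -1.  -0.3] gap 0.0153
row [-0.05  0.03 -0.15] [ 0.01  0.   -0.  ]
```

View pics/s18c.png

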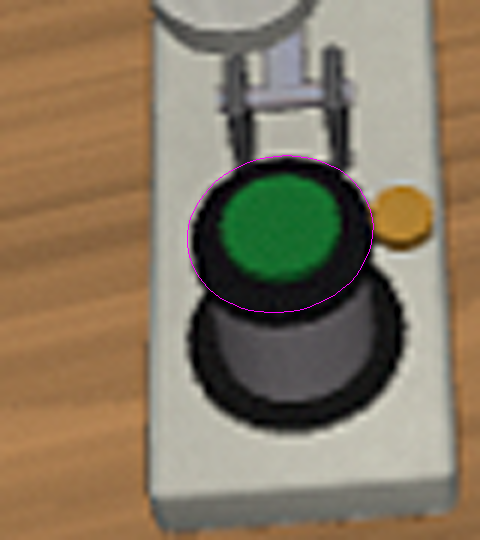

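View pics/scene18.png

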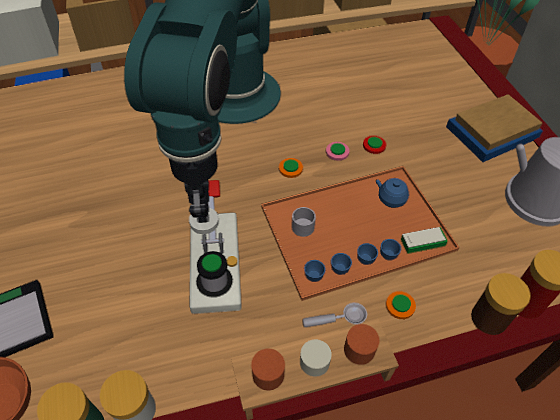

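The inner lid's disc matches the overlay drawn at its seated height. The outer lid is held level at (205,222), the lever is up, and the bystanders are in place. Handing in.

```bash
python3 -c "
from cell import env
print(env.sign_off())"
```

```text
the job is handed in; nothing more can be done
None
```

I handed the job in at about 28 s of the 67 s allowed. The sign-off returned no verdict, so success is judged only from my own checks.

- **Lever:** I pumped it three full strokes. Each one met the stop at z ≈ 0.065 m with 34–37 N. The pad was back at its rest pixel in the pictures after the first and third strokes. After the second I only have the arm's height, about 15 mm clear of the rest height.
- **Seating the lids:** I carried the nested pair by the black disc and lowered it into the tin. It first caught on the rim, about 3 mm off in x and 1 mm in y. I re-centred it by the wrist force until it no longer moved under 20 N, at the expected seated height, and then let go.
- **Outer lid:** I lifted it off by the knob alone. The last picture shows it level, about 15 cm above the rim, with the fingers still closed on the knob.
- **Last checks:** The inner lid lines up with where a seated lid should appear, to within a pixel or two, and looks level. The lever is up, and the cups, pot, tier, box and spoon look where they started.

Two readings disagreed slightly. The finger opening read 2–3 mm less than the known widths on both grips: 61.8 mm on the 64 mm disc and 15.3 mm on the 18 mm knob. The wrist showed an upward 14 N when the fingers closed on the disc, possibly the tips touching the tray. It was gone once the pair was lifted.

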